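Close the reagent cool box

ROBOT

A 6-joint arm with a two-finger parallel gripper is mounted at the origin on the work surface. World frame = base frame: x ahead of the robot, y to its left, z up, the work surface at z = 0. Lengths are in m, angles in rad, forces in N, time in s.
With the tool pointing down it reaches from about 0.35 to 0.975 m from the base axis. Payload 17.4 kg.
Tool frame: the origin (TCP) lies midway between the tips of the shut fingers; the grasp point (between the pads) lies 19 mm behind it; z points along the fingers, y is the line along which they close (so a half turn about z gives the same grasp; the last joint's range is limited). The gripper opens to 85 mm and grips with 20 to 120 N. Pads are 22 mm wide; open, the fingers measure 114 mm over their backs; the gripper's body (76 mm by 85 mm) begins 54 mm behind the grasp point. The pads swing forward as they close: fully open they stand 13 mm farther back than shut.
Start: joints at [1.159, 0.116, 1.442, -0, 1.584, -0.038], TCP at [0.246, 0.628, 0.231] pointing down, gripper open.
Joint ranges: [-2.83, 2.83], [-0.83, 2.19], [0.07, 2.5], [-1.14, 4.28], [0.01, 3], [-2.97, 2.97]. Speed limits (rad/s): [1.89, 1.89, 2.22, 3.14, 3.14, 3.14].

INTERFACE

Orientations are given as a rotation vector (axis times angle).
In Python, from bench import env gives the robot as it stands. The module is installed in compiled form; this text tells all that it offers. Calls block until the motion is done:
- env.move_to(position, orientation): joint-space move of the TCP to a pose.
- env.movel(position, attitude=None, v=0.15): straight line of the TCP; attitude=None keeps the orientation; v is the mean speed in m/s.
- env.move_joints(angles): joint-space move.
- env.ungrasp() and env.grasp(grip_force=None): open the fingers fully, or close them until they stop; grip_force is the grip in N (None keeps the last).
- env.pause(seconds).
- env.inverse_kinematics(position, orientation): joint angles nearest the present ones, or None.
- env.read_state(): the state.
- env.grab_frame(name): name is "scene" or "top"; returns a dict with "pixels" (384x512x3 uint8, red, green, blue), "range_z" (384x512 float32, m along the optical axis (not along the pixel's ray), 0 where there is no reading), "camera_matrix" (3x3 intrinsics, pixels), "dist" ([k1, k2, p1, p2, k3] as OpenCV has them; the pictures are not rectified), "camera_from_world" (4x4, takes a point from world to camera coordinates). Camera axes: x right, y down, z forward; pixel columns grow to the right and rows downward; lengths in m; the calibration is good to about 2 mm. A picture is of the moment at which its call begins.
A pose or a line that the arm cannot do raises env.Unreachable and nothing moves.
- env.job_done(): hands the job in; it is judged then, once.
The state is a dict: "time_s": time; "joints": joint angles; "qd": joint speeds; "joint_torque": joint torques, N m; "position": TCP position; "ee_rot": TCP orientation; "contact_force": force on the tool from outside, world axes, zero at the start; "torque": the same for the moment, N m; "opening": finger opening in m; "grip_force": force on a finger pad.
Only numpy, scipy, OpenCV 4.12 (cv2) and the standard library are available. Lean on these libraries where they do the work, as an engineer would, in place of code of your own. Each camera call takes 0.05 s, during which the arm holds its last target. There are 200 camera calls.

TASK

Push the upright orange inner flap of the cool box all the way down over the vials, and only then push the blue cover over from behind and press it fully shut. Pick nothing up: the vials stay in the box and the bottle and the tip box on the bench stay where they are. Finish clear of everything.

Things in the scene. Friction and masses are not known exactly. Their poses are not given: they have to be found in the camera images.
- case: White cool box fixed to the bench, 240 x 220 x 100 mm (x, y, z), walls 12 mm, open top. Origin: centre of its underside, on the bench; z up. Turned half round (within 20 degrees): its x points at the robot, its -y side lies to the robot's left. Flap hinged along the -y side, cover along the +y side, both hinges parallel to x. Black insert 37 mm high; vials in its wells reach 67 mm.
- flap (a joint): Orange inner flap, a plate 190 mm wide (case x), 120 mm long from hinge to free edge, 5 mm thick. Angle in rad: 0 = folded flat inside the box mouth (free edge towards case +y, upper face about 10 mm below the rim), 1.57 = upright; stop at 1.65 (leaning out over the -y wall). A stiff hinge (0.1 N m friction): it stays where it is left, so it must be pushed down all the way; pushed from its case -y face while upright, then from above. Upright, it blocks the cover.
- flap_hinge (a point): Middle of the flap's hinge line, in the middle of the plate's thickness: case x 0, y -92 mm, z 88 mm.
- flap_edge (a point): Middle of the flap's free edge (half-way through its thickness), 120 mm from the hinge; moves with the flap.
- lid (a joint): Blue cover, a slab 240 mm (case x) x 220 mm (hinge to free edge) x 20 mm thick. Angle in rad: 0 = shut, lying on the rim with its top 120 mm above the bench; 1.57 = upright above the case's +y wall; stop at 2.0 (leaning outwards to case +y). A stiff hinge (0.5 N m friction): it stays where it is left and must be pushed all the way, from its outer face (case +y side while open, top when nearly shut).
- lid_hinge (a point): Middle of the cover's hinge line: case x 0, y +110 mm, z 100 mm, at the lower outer edge of the shut cover.
- lid_edge (a point): Middle of the cover's free edge on its inner face (the underside when shut), 220 mm from the hinge; moves with the cover. The outer face is 20 mm behind it.
- vial0_mid (a point): Centre (half-way up) of a loose clear vial with red cap, 26 mm diameter, 55 mm tall, standing in a well of the cool box. Leave it in its well.
- vial1_mid (a point): Centre of the like vial with green cap, also in a well. Leave it.
- buffer_mid (a point): Centre (half-way up) of a loose white bottle with blue cap, 56 mm diameter, 130 mm tall, standing on the bench beside the cool box. Leave it.
- tipbox_mid (a point): Centre (half-way up) of a loose grey pipette-tip box with yellow lid, 70 x 60 x 62 mm, on the bench beside the cool box. Leave it.

How it is judged:
On the way, in this order (a step that is already met when the one before it is completed fails the run):
1. the flap is folded flat (within 0.1 rad) while the cover still stands open (value of joint flap below 0.1 rad and value of joint lid above 1.2 rad), for 0.2 s.
2. the cover is shut (within 0.06 rad, 13 mm at its free edge) over the folded flap (value of joint lid below 0.06 rad and value of joint flap below 0.1 rad), for 0.2 s.
At the end, for the whole second after the job is handed in: Flap flat (below 0.1 rad) and cover shut over it (below 0.06 rad) and at rest; both vials still in their wells (within 20 mm), bottle and tip box within 30 mm of where they stood (all of step 2 and velocity of joint lid between -0.05 and 0.05 rad/s and distance of each of vial0_mid, vial1_mid from where it was at the start of the episode below 0.02 m and distance of each of buffer_mid, tipbox_mid from where it was at the start of the episode below 0.03 m); the robot touches nothing.
It fails at once if a vial is lifted or moved out of its well (over 20 mm) (distance of any of vial0_mid, vial1_mid from where it was at the start of the episode above 0.02 m).
It fails at once if the bottle or the tip box is lifted, knocked over or pushed more than 30 mm (distance of any of buffer_mid, tipbox_mid from where it was at the start of the episode above 0.03 m or angle between any of buffer_mid, tipbox_mid's own z axis and vertical above 0.5 rad).
It also fails if it takes over 54 s, if anything falls off the work surface, if the arm or the gripper's body presses on something with over 40 N, if the wrist force passes 120 N, or if a joint passes its speed limit or range.

## Working session

There is one attempt and no reset: what is moved stays moved. The work goes in short steps, each a Python script; the robot and the scene stay as the last script left them, time stands still between calls to the robot, and variables do not carry over. Pictures are saved under pics/ and viewed, at most 10 in all, crops included, and the job is handed in when it is done.

```bash
ls; mkdir -p pics
cat > h.py <<'E'
import numpy as np, cv2
from bench import env
def pts(f):
    K,d,T=f["camera_matrix"],f["dist"],f["camera_from_world"]
    z=f["range_z"]; h,w=z.shape
    u,v=np.meshgrid(np.arange(w,dtype=float),np.arange(h,dtype=float))
    n=cv2.undistortPoints(np.stack([u.ravel(),v.ravel()],1)[:,None],K,np.array(d)).reshape(h,w,2)
    P=np.dstack([n[...,0]*z,n[...,1]*z,z])
    W=(P-T[:3,3])@T[:3,:3]
    W[z<=0]=np.nan
    return W
E
python3 - <<'E'
from h import *
ims=[]
for n in("scene","top"):
    f=env.grab_frame(n); np.save(n+"_P.npy",pts(f)); np.save(n+"_I.npy",f["pixels"])
    T=f["camera_from_world"]; print(n,-T[:3,:3].T@T[:3,3],T[2,:3])
    cv2.imwrite(f"pics/{n}0.png",f["pixels"][...,::-1])
s=env.read_state(); print(s)
E
```

```text
pics
scene [ 0.83203691 -0.3624871   0.63463642] [-0.37169913  0.52641246 -0.76467619]
top [ 3.44758818e-01 -1.97446620e-04  1.24590837e+00] [ 0.16089976 -0.01512155 -0.98685491]
{'time_s': 0.1, 'joints': array([ 1.15917971e+00,  1.16469273e-01,  1.44219925e+00, -3.13627739e-06,
        1.58403748e+00, -3.78304393e-02]), 'qd': array([ 0.00012906, -0.00199637, -0.00270253, -0.0008508 , -0.00015802,
       -0.00035429]), 'joint_torque': array([ 1.39146425e-03, -7.33660126e+01, -6.33794689e+01, -9.48546176e-05,
        5.24493007e-03,  7.05210073e-05]), 'position': array([0.24642797, 0.62821694, 0.23061444]), 'ee_rot': array([-5.83684311e-01, -3.08664455e+00,  1.70583972e-03]), 'contact_force': array([ 0.03448357, -0.56779907,  0.41136267]), 'torque': array([-0.02062815, -0.0147484 , -0.03578081]), 'grip_force': 0.0, 'opening': 0.08516163529013306}
```

View pics/scene0.png

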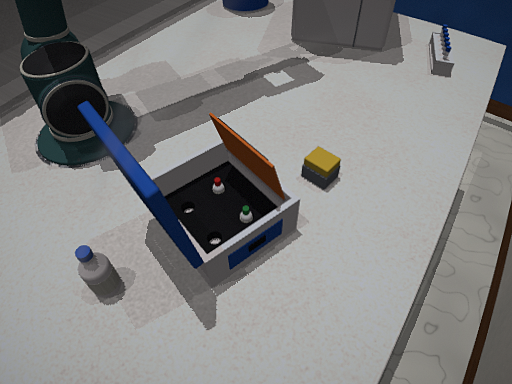

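View pics/top0.png

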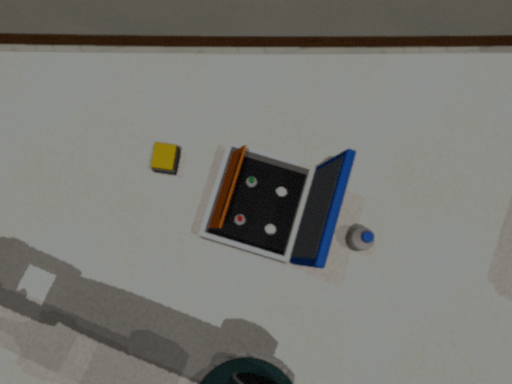

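The scene view shows the cover (blue, ~(140,180)) leaning outward on the robot's right, the flap (orange, ~(247,155)) upright on the left, the tip box at (321,166) and the bottle at (97,270). In the top view, the bottle at (362,238) is just behind the cover and the tip box is at (165,158), left of the flap.

```bash
cat > m.py <<'E'
from h import *
def measure(get=None):
    o={}
    for n in("scene","top"):
        P,I=get(n); H=cv2.cvtColor(I,cv2.COLOR_RGB2HSV)
        h,s,v=[H[...,i].astype(int) for i in range(3)]
        ok=np.isfinite(P[...,0])&(abs(P[...,1])<.45)&(P[...,0]>.25)&(P[...,0]<.95)
        o[n]=dict(P=P,ok=ok,orange=ok&(h<15)&(s>150)&(v>80)&(P[...,2]>.06),blue=ok&(h>100)&(h<125)&(s>130)&(P[...,2]>.105),
          yellow=ok&(h>20)&(h<32)&(s>150),rim=ok&(abs(P[...,2]-.1)<.004)&(s<60))
    return o
E
python3 - <<'E'
from m import *
o=measure(lambda n:(np.load(n+"_P.npy"),np.load(n+"_I.npy")))
for n in o:
    P=o[n]["P"]
    for k in("orange","blue","yellow","rim"):
        m=cv2.erode(o[n][k].astype(np.uint8),np.ones((2,2)))>0
        nl,L,st,_=cv2.connectedComponentsWithStats(m.astype(np.uint8))
        for i in range(1,nl):
            if st[i,4]<25: continue
            q=P[L==i]; c=np.median(q,0); U,S,Vt=np.linalg.svd(q-q.mean(0),full_matrices=False)
            print(n,k,st[i],c.round(3),"nrm",Vt[2].round(3),"ax",Vt[0].round(3),"res",round(S[2]/len(q)**.5,4),"min",q.min(0).round(3),"max",q.max(0).round(3))
    # rim rect
    q=P[o[n]["rim"]][:,:2].astype(np.float32)
    q=q[(abs(q[:,1])<.25)]
    print(n,"rimrect",cv2.minAreaRect(q))
    m=o[n]["ok"]&(P[...,2]>.12)&(P[...,1]<-.0)
    m&=~o[n]["blue"]|(P[...,1]<-.1)
    q=P[m&(P[...,1]<-.15)]; print("bottle?",len(q), q.min(0),q.max(0),np.median(q,0))
E
```

```text
scene orange [210 114  63  54 141] [0.542 0.021 0.203] nrm [0.05  0.157 0.986] ax [ 0.957 -0.291 -0.002] res 0.0007 min [ 0.437 -0.003  0.201] max [0.615 0.053 0.205]
scene blue [  79  102  124  166 2800] [ 0.554 -0.194  0.314] nrm [-0.289 -0.946 -0.148] ax [ 0.813 -0.161 -0.56 ] res 0.0055 min [ 0.354 -0.219  0.105] max [ 0.589 -0.136  0.319]
scene blue [ 76 247  14  11 110] [ 0.421 -0.282  0.13 ] nrm [-0.008 -0.036  0.999] ax [0.691 0.723 0.032] res 0.0009 min [ 0.41  -0.293  0.128] max [ 0.432 -0.271  0.133]
scene yellow [305 148  35  29 561] [0.631 0.192 0.061] nrm [ 0.034 -0.127  0.991] ax [ 0.997  0.07  -0.025] res 0.0043 min [0.594 0.17  0.044] max [0.661 0.228 0.065]
scene rim [151 140  72  41 302] [ 0.4   -0.002  0.099] nrm [ 0.059 -0.02   0.998] ax [-0.295 -0.956 -0.002] res 0.0013 min [ 0.372 -0.081  0.096] max [0.432 0.09  0.103]
scene rim [185 184 115  79 778] [ 0.613 -0.084  0.1  ] nrm [-0.013 -0.001 -1.   ] ax [ 0.317  0.948 -0.005] res 0.0012 min [ 0.518 -0.169  0.096] max [0.654 0.054 0.103]
scene rim [ 82 254  18  17  75] [ 0.432 -0.285  0.099] nrm [ 0.189 -0.081  0
[... 2423 characters left out ...]
rm [0.042 0.24  0.97 ] ax [-0.961  0.274 -0.026] res 0.0019 min [ 0.384 -0.114  0.096] max [ 0.423 -0.097  0.104]
top rim [236 243  30  12  93] [ 0.395 -0.011  0.101] nrm [ 0.147 -0.052 -0.988] ax [-0.294 -0.956  0.006] res 0.0019 min [ 0.384 -0.044  0.096] max [0.409 0.024 0.104]
top rim [268 252  21  10  66] [ 0.378 -0.069  0.101] nrm [ 0.014 -0.001  1.   ] ax [-0.283 -0.959  0.003] res 0.0018 min [ 0.367 -0.097  0.097] max [ 0.388 -0.051  0.104]
top rimrect ((0.5112247467041016, -0.026286810636520386), (0.22150427103042603, 0.24059456586837769), 72.83148193359375)
bottle? 2295 [ 0.3687363  -0.29029267  0.1200541 ] [ 0.5900192  -0.15003557  0.32151368] [ 0.51158706 -0.17113037  0.2999621 ]
```

```bash
cat >> m.py <<'E'
from scipy.spatial.transform import Rotation as R
C0=np.array([.5098,-.0275,0]); ps=np.pi-np.deg2rad(17.3)
CX=np.array([np.cos(ps),np.sin(ps),0]); CY=np.array([-np.sin(ps),np.cos(ps),0])
Rc=np.column_stack([CX,CY,[0,0,1]])
toW=lambda p:C0+Rc@np.asarray(p,float)
toC=lambda P:(P-C0)@Rc
def rot(s):  # tool x = s*case y, z down
    z=np.array([0,0,-1.]);x=s*CY;return R.from_matrix(np.column_stack([x,np.cross(z,x),z])).as_rotvec()
W=.011
def flap_pt(a,r=.105,cx=0.,over=0.):
    y=-.092+r*np.cos(a)-.0025*np.sin(a)-W*np.sin(a); z=.088+r*np.sin(a)+.0025*np.cos(a)-over
    return toW([cx,y,z])
def lid_pt(a,r=.195,cx=0.,over=0.):
    p=lambda r:np.array([.11-r*np.cos(a)+.02*np.sin(a),.1+r*np.sin(a)+.02*np.cos(a)])
    y=max(p(r)[0],p(.22)[0])+W*min(1,np.sin(a)*1.0); return toW([cx,y,p(r)[1]-over])
E
python3 - <<'E'
from m import *
o=measure(lambda n:(np.load(n+"_P.npy"),np.load(n+"_I.npy")))
for n in o:
    P=o[n]["P"]; b=toC(P[o[n]["blue"]]); b=b[b[:,1]<.23]
    top=b[b[:,2]>.305]
    print(n,"lid top y",np.percentile(top[:,1],[1,50,99]).round(3),"z",np.percentile(top[:,2],[50,99]).round(3),"x",b[:,0].min(),b[:,0].max())
    for z in(.15,.2,.25,.3):
        q=b[abs(b[:,2]-z)<.006]
        if len(q)>5: print(z,np.percentile(q[:,1],[5,50,95]).round(3))
    if o[n]["orange"].any():
        f=toC(P[o[n]["orange"]]);print("flap",np.percentile(f,[2,50,98],axis=0).round(3))
    r=toC(P[o[n]["rim"]]); r=r[abs(r[:,1])<.13]; print("rim",np.percentile(r,[1,99],axis=0).round(3))
q0=env.read_state()["joints"]
for s in(1,-1):
    for nm,p in(("pre",toW([0,-.13,.3])),("f0",flap_pt(0)),("l",lid_pt(1.85)),("lhi",toW([0,.25,.45])),("l0",lid_pt(0))):
        q=env.inverse_kinematics(p,rot(s)); print(s,nm,p.round(3),None if q is None else np.round(q,2))
E
```

```text
scene lid top y [0.146 0.156 0.165] z [0.316 0.318] x -0.12088236361530086 0.11919502754820765
0.15 [0.122 0.132 0.141]
0.2 [0.13  0.141 0.149]
0.25 [0.137 0.147 0.156]
0.3 [0.145 0.156 0.164]
flap [[-0.09  -0.06   0.066]
 [-0.002 -0.055  0.203]
 [ 0.092 -0.024  0.205]]
rim [[-0.119 -0.106  0.096]
 [ 0.121  0.11   0.102]]
top lid top y [0.14  0.148 0.159] z [0.316 0.321] x -0.11814345988421691 0.11825075113998339
0.15 [0.114 0.116 0.118]
0.2 [0.122 0.124 0.126]
0.25 [0.129 0.131 0.133]
0.3 [0.137 0.139 0.141]
flap [[-0.09  -0.091  0.068]
 [ 0.002 -0.063  0.202]
 [ 0.09  -0.029  0.208]]
rim [[-0.12  -0.111  0.096]
 [ 0.119  0.108  0.104]]
1 pre [0.548 0.097 0.3  ] [ 0.13 -0.15  1.6  -0.    1.7  -2.71]
1 f0 [ 0.506 -0.04   0.09 ] [-0.13 -0.18  1.96 -0.    1.36 -2.97]
1 l [ 0.45  -0.219  0.282] [-0.5  -0.28  1.73 -0.    1.69  2.94]
1 lhi [ 0.435 -0.266  0.45 ] [-0.6  -0.21  1.41 -0.    1.95  2.84]
1 l0 [0.535 0.054 0.12 ] [ 0.05 -0.13  1.87 -0.    1.4  -2.79]
-1 pre [0.548 0.097 0.3  ] [ 0.13 -0.15  1.6  -0.    1.7   0.43]
-1 f0 [ 0.506 -0.04   0.09 ] [-0.13 -0.18  1.96 -0.    1.36  0.17]
-1 l [ 0.45  -0.219  0.282] [-0.5  -0.28  1.73 -0.    1.69 -0.2 ]
-1 lhi [ 0.435 -0.266  0.45 ] [-0.6  -0.21  1.41 -0.    1.95 -0.3 ]
-1 l0 [0.535 0.054 0.12 ] [ 0.05 -0.13  1.87 -0.    1.4   0.35]
```

```bash
cat > f.py <<'E'
from m import *
o=rot(-1)
env.grasp(20)
p=env.read_state()["position"]
env.movel([p[0],p[1],.36],v=.3)
c=flap_pt(1.45)
env.move_to(c+[0,0,.12],o); env.movel(c,o,v=.2)
f0=env.read_state()["contact_force"]
for a in list(np.linspace(1.3,0,9)):
    env.movel(flap_pt(a),o,v=.1)
    s=env.read_state(); df=s["contact_force"]-f0; print(round(a,2),toC(s["position"]).round(3),df.round(1),round(s["time_s"],1))
    if np.linalg.norm(df)>40: print("STOP");break
f=env.grab_frame("scene"); cv2.imwrite("pics/flap.png",f["pixels"][...,::-1])
E
python3 f.py
```

```text
1.3 [-0.    -0.077  0.191] [ 0.4  0.5 -1.1] 4.8
1.14 [ 0.    -0.06   0.184] [ 0.1  0.5 -0.5] 5.1
0.98 [ 0.    -0.044  0.176] [ 0.3  0.3 -0.3] 5.4
0.81 [ 0.    -0.029  0.165] [-0.3  0.6 -0.2] 5.8
0.65 [ 0.    -0.016  0.153] [ 0.7 -1.  -0.3] 6.1
0.49 [ 0.    -0.005  0.139] [-0.6 -0.2  0.2] 6.4
0.32 [0.    0.004 0.123] [0.2 0.3 0.1] 6.8
0.16 [0.    0.01  0.107] [ 1.   0.7 -0.1] 7.1
0.0 [-0.     0.013  0.09 ] [ 1.6 -0.3  2.6] 7.4
```

View pics/flap.png

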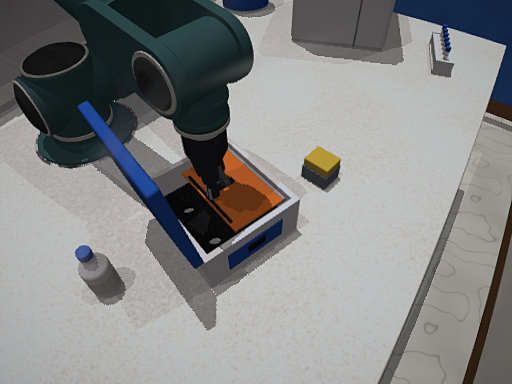

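The picture shows the flap lying down in the mouth (about (230,185)) under the fingers, with the cover untouched. I'll press a little more, lift and check its height.

Run:
```python
from m import *
o=rot(-1); f0=env.read_state()["contact_force"]
env.movel(flap_pt(0,over=.003),o,v=.03); env.pause(.2)
print(env.read_state()["contact_force"].round(1))
env.movel(flap_pt(0)+[0,0,.36],o,v=.3)
c=toW([0,.25,.45]); env.move_to(c,o)
def get(n):
    f=env.grab_frame(n); cv2.imwrite(f"pics/{n}2.png",f["pixels"][...,::-1]); return pts(f),f["pixels"]
m=measure(get)
for n in m:
    P=m[n]["P"]
    q=toC(P[m[n]["orange"]]); q=q[(abs(q[:,0])<.08)&(q[:,1]>-.1)&(q[:,1]<.04)]
    if len(q): print(n,len(q),np.percentile(q,[2,50,98],axis=0).round(3),"slope",np.polyfit(q[:,1],q[:,2],1))
    b=toC(P[m[n]["blue"]]); b=b[(b[:,2]>.29)&(b[:,1]<.2)&(b[:,2]<.33)]; print("lid",np.percentile(b,[2,50,98],axis=0).round(3))
print(env.read_state()["time_s"])
```

```text
[-13.2   0.9  29.5]
scene 3269 [[-0.077 -0.084  0.088]
 [-0.007 -0.028  0.09 ]
 [ 0.077  0.03   0.092]] slope [-0.000331   0.0901099]
lid [[-0.12   0.146  0.293]
 [-0.044  0.156  0.316]
 [ 0.11   0.165  0.318]]
top 1703 [[-0.077 -0.088  0.087]
 [-0.002 -0.026  0.092]
 [ 0.078  0.025  0.096]] slope [0.0076348  0.09180868]
lid [[-0.113  0.139  0.305]
 [ 0.004  0.148  0.316]
 [ 0.114  0.158  0.32 ]]
10.3083
```

View pics/scene2.png

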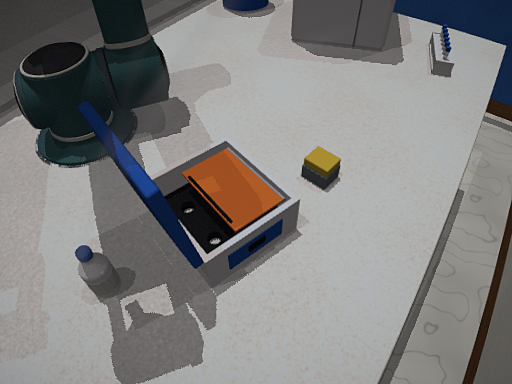

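The flap is flat (orange at (235,185), height 90 mm, slope about 0) and the cover is still open at about 1.72 rad. The bottle (95,268) hasn't moved. Next is the cover.

Run:
```python
from m import *
o=rot(-1)
c=lid_pt(1.87); env.movel([c[0],c[1],.45],o,v=.2); env.movel(c,o,v=.2); env.pause(.2)
f0=env.read_state()["contact_force"]
ok=True
for a in np.linspace(1.75,0,15):
    env.movel(lid_pt(a),o,v=.12)
    s=env.read_state(); df=s["contact_force"]-f0; print(round(a,2),toC(s["position"]).round(3),df.round(1),round(s["time_s"],1))
    if np.linalg.norm(df)>50: print("STOP");ok=False;break
if ok:
    for d in(.002,.004):
        if df[2]>25: break
        env.movel(lid_pt(0,over=d),o,v=.03); env.pause(.3)
        df=env.read_state()["contact_force"]-f0; print(d,df.round(1))
    env.movel(lid_pt(0)+[0,0,.2],o,v=.2)
def get(n):
    f=env.grab_frame(n); cv2.imwrite(f"pics/{n}3.png",f["pixels"][...,::-1]); return pts(f),f["pixels"]
m=measure(get)
for n in m:
    P=m[n]["P"]; b=toC(P[m[n]["blue"]]); b=b[(abs(b[:,1])<.105)&(abs(b[:,0])<.115)&(b[:,2]<.16)]
    if len(b): print(n,len(b),np.percentile(b,[2,50,98],axis=0).round(3),"slope",np.polyfit(b[:,1],b[:,2],1))
    for k in("yellow",): print(k,np.median(P[m[n][k]],0).round(3))
print(env.read_state()["time_s"])
```

```text
1.75 [-0.     0.179  0.289] [-0.3  1.3  0.4] 12.2
1.62 [-0.     0.153  0.294] [ 0.3  0.1 -0.5] 12.6
1.5 [-0.     0.127  0.296] [0.  0.3 0. ] 13.0
1.38 [-0.     0.103  0.295] [-0.4  0.6 -0.6] 13.3
1.25 [-0.     0.078  0.291] [-1.1  1.  -0.7] 13.7
1.12 [0.    0.054 0.285] [ 0.8  0.3 -0.8] 14.1
1.0 [0.    0.031 0.275] [-1.   0.5 -0. ] 14.4
0.88 [0.    0.009 0.262] [-0.9  0.6  0. ] 14.8
0.75 [ 0.    -0.012  0.247] [-0.2  0.8 -0.6] 15.1
0.62 [ 0.   -0.03  0.23] [0.5 0.9 0.7] 15.5
0.5 [ 0.    -0.047  0.21 ] [-0.8  0.8 -0.1] 15.9
0.38 [ 0.   -0.06  0.19] [ 0.2  0.9 -0.7] 16.2
0.25 [ 0.    -0.071  0.167] [-0.4  1.4  0. ] 16.6
0.12 [ 0.    -0.08   0.144] [ 0.2  0.4 -0.5] 16.9
0.0 [-0.    -0.085  0.12 ] [ 0.5  0.9 -0.2] 17.3
0.002 [-7.8 -0.1 17.1]
0.004 [-16.8  -0.1  34.6]
scene 9697 [[-0.112 -0.099  0.118]
 [-0.016  0.01   0.12 ]
 [ 0.109  0.101  0.123]] slope [0.00346975 0.12042809]
yellow [0.628 0.192 0.061]
top 5542 [[-0.11  -0.099  0.117]
 [-0.009  0.038  0.122]
 [ 0.105  0.102  0.126]] slope [-0.00273445  0.12159942]
yellow [nan nan nan]
19.6583
  return _methods._mean(a, axis=axis, dtype=dtype,
  ret = um.true_divide(
```

View pics/scene3.png

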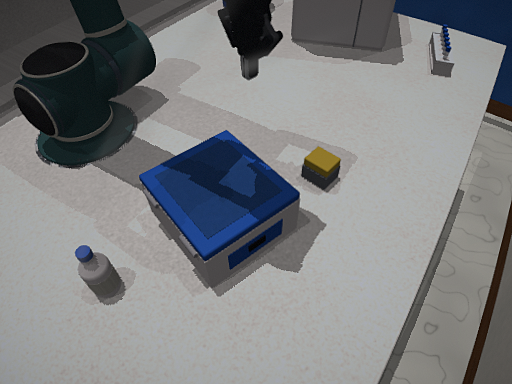

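The cover (220,195) is fully shut: its top is at 120 mm with no slope. The bottle and tip box stand where they did, and the gripper at (250,40) is clear.

```bash
python3 -c "
from bench import env
print(env.job_done())"
```

```text
the job is handed in; nothing more can be done
None
```

I folded the flap flat, then shut the cover over it; the pictures show the bottle and tip box where they stood and the arm clear, the vials are hidden under the closed cover, and the job is handed in with no verdict shown.

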